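Pop open the hacksaw's belt guard by its hidden notch catch

TASK

The belt of the power hacksaw has to be shifted to another step, so open its belt guard. Put a fingertip on the plain top of the guard's front rail and slide it gently along until it comes to the finger notch, then press down the spring catch inside the notch so that the cover pops up by itself, and take the hand away. Do not lift the cover any further, and leave everything lying around the machine where it is.

Things in the scene. Friction and masses are not known exactly. Their poses are not given: they have to be found in the camera images.
- saw: power hacksaw fixed to the bench, dark enamel. Origin: on the bench under the middle of its belt guard; x from the guard's front (robot side) to its back, y along the guard to its left, z up. Guard: box 160 mm deep (x -80..80), 472 long (y -236..236), 200 high. Bed, motor (200 high) and saw bow (230 high) stand behind it, x over 80
- rail_left (a point): left end of the guard's bare front rail, on its level top, mid-depth (saw frame x -62, y +100, z 200 mm). The rail runs straight to rail_right, 36 mm deep (x -80..-44). Beyond either end a corner cap covers it, 2 mm higher. Behind the rail, same height, lies the cover (x -42..80)
- rail_right (a point): right end of the bare rail (saw frame x -62, y -100, z 200 mm). The rail has one finger notch, its centre anywhere within y -50..50 mm, different on each machine: 46 mm long (y), x -80..-50, open to the top and front, 18 mm deep down to the flat catch plate that is its whole floor; solid 6 mm wall behind it
- cover_edge (a point): middle of the cover's front edge, on its top (saw frame with the cover shut: x -42, y 0, z 200 mm); it rises about 40 mm when the cover pops up
- cover (a joint): angle of the guard's cover about the hinge along its back edge, rad: 0 shut (held by the catch's bolt), grows as it opens upward. A spring raises it by itself to about 0.35 rad once the catch is pressed, and it stays there; by hand it would go on to 1.3
- catch (a joint): how far the catch plate in the notch is pressed down, m: 0 up, 0.006 at its stop. Its spring needs about 2.5 N to start and 5.5 N at the stop; the cover is set free at about 0.004, and the plate springs back up when let go
- oilcan: bystander: steel oil can with thin spout, 72 mm across, 150 mm high, upright on the bench beside the guard's right end; origin under its middle
- offcut: bystander: round steel offcut 32 mm across, 50 mm high, standing on the bench in front of the guard; origin under its middle
- vblock: bystander: dark steel V-block 45 x 60 mm, 44 mm high, on the bench in front of the guard; origin under its middle
- pastetin: bystander: flat round tin 60 mm across, 34 mm high, on the bench by the guard's front right corner; origin under its middle
- file: bystander: flat file with wooden handle, 315 mm long, 25 mm high, lying on the bench; origin on the bench under it, blade towards its x
- trysquare: bystander: steel try square, stock 75 mm, blade 110 mm, 14 mm high, lying on the bench; origin under its stock
- spanner: bystander: steel spanner lying on the bench in front of the machine; origin under it, x along it
- brush: bystander: bench brush lying on the bench right of the machine; origin under it, x along it

How it is judged (in metres and radians):
On the way, in this order (a step that is already met when the one before it is completed fails the run):
1. a fingertip rests on the plain top of the front rail (contact force between the fingers and anything else above 0.1 N and value of joint catch below 0.0015 m and x of the grasp point in the frame of saw between -0.1 and -0.03 m and y of the grasp point in the frame of saw between -0.12 and 0.12 m and z of the grasp point in the frame of saw between 0.204 and 0.25 m), for 0.3 s.
2. the catch in the notch is pressed down (value of joint catch above 0.003 m).
At the end, for the whole second after the job is handed in: The cover has popped up and stands still between 0.22 and 0.5 rad open, the catch plate has sprung back up (within 1.5 mm), and the loose things are within 30 mm of where they were (value of joint cover between 0.22 and 0.5 rad and velocity of joint cover below 0.1 rad/s and value of joint catch below 0.0015 m and distance of each of oilcan, offcut, vblock, pastetin, file, trysquare, spanner, brush from where it was at the start of the episode below 0.03 m); the robot touches nothing.
It fails at once if the cover is lifted or thrown open by hand (over 0.5 rad) (value of joint cover above 0.5 rad).
It fails at once if the fingers press harder than 45 N (contact force between the fingers and anything else above 45 N).
It fails at once if a loose thing is moved more than 30 mm or lifted (distance of any of oilcan, offcut, vblock, pastetin, file, trysquare, spanner, brush from where it was at the start of the episode above 0.03 m).
It also fails if it takes over 51 s, if anything falls off the work surface, if the arm or the gripper's body presses on something with over 40 N, if the wrist force passes 120 N, or if a joint passes its speed limit or range.

ROBOT

A 6-joint arm with a two-finger parallel gripper is mounted at the origin on the work surface. World frame = base frame: x ahead of the robot, y to its left, z up, the work surface at z = 0. Lengths are in m, angles in degrees, forces in N, time in s.
With the tool pointing down it reaches from about 0.4 to 0.825 m from the base axis. Payload 7 kg.
Tool frame: the origin (TCP) lies on the centre line of the jaws, within the pads' length; the fingertips stand tips_ahead ahead of it and the grasp point (between the pads) lies 3 mm ahead of it (tips_ahead is the distance from the TCP to the fingertips, in m); z points along the fingers, y is the line along which they close (so a half turn about z gives the same grasp; the last joint's range is limited). The gripper opens to 85 mm and grips with 20 to 120 N. Pads are 22 mm wide; open, the fingers measure 114 mm over their backs; the gripper's body (76 mm by 85 mm) begins 54 mm behind the grasp point. The pads swing forward as they close: fully open they stand 13 mm farther back than shut.
Start: joints at [87.153, 20.546, 0.682, 0, -70.136, -16.507], TCP at [0.224, 0.637, 0.224] pointing down, gripper open.
Joint ranges: [-176.03, 176.03], [-82.01, 121.73], [-58.28, 71.71], [-173.87, 95.51], [-174.79, -0.11], [-173.66, 173.66]. Speed limits (degrees/s): [136.94, 136.94, 172.46, 180, 180, 180].

INTERFACE

Orientations are given as a 3x3 rotation matrix whose columns are the frame's x, y, z axes.
In Python, from workcell import * gives the robot as it stands.
- The arm moves only by the tool play_rows, never from a script. Its argument "commands" is a list of rows, each an object with "delta_pos": the shift along the tool's x, y, z in m, a list of three; "rot": the turn, a rotation vector about the tool's x, y, z in degrees, a list of three. In form: [{"delta_pos": [tx, ty, tz], "rot": [rx, ry, rz]}, ...]. A call has 1 to 8 rows; each row is the pose to reach, as a shift and turn from the pose commanded when the call began, along the tool's axes at that moment; what a row does not reach only later rows make up. A row lasts 1/12 s, in which the tool goes at most 41.7 mm and 7.16 degrees, less where a joint would pass 70% of its speed; a pose out of reach is approached as far as the arm can. A call with a gripper value outside its range is refused whole. "jaw" is the gripper's target within -1 to 1 (shut at 1, half-way at 0, fully open at -1), set as the call begins (left out, the last holds). The fingers move at their own pace and stop on an object; the grip force is fixed at half the most. Time passes only in rows, so rows that repeat a pose let the fingers close. It gives the time, the measured TCP pose, the force, the opening and the grip force at its end, in the units of the state.
- read_state(): the state, without advancing time (a new reading comes with each control period).
- capture(name): name is "scene" or "side" or "wrist"; returns (picture, depth): 420x560x3 uint8, red, green, blue; 420x560 float32, m along the optical axis (not along the pixel's ray), 0 where there is no reading.
- get_calibration(name): a dict with "K" (3x3 intrinsics, pixels), "rvec" (rotation vector, rad) and "tvec" (3), from world to camera coordinates, as OpenCV has them. Camera axes: x right, y down, z forward; pixel columns grow to the right and rows downward; lengths in m; the calibration is good to about 2 mm. A picture is of the moment at which its call begins: read the wrist's pose just before it. get_calibration takes no time and is no camera call; for the wrist camera it gives the pose at the moment of the call.
- close_job(): hands the job in; it is judged then, once.
The state is a dict: "time_s": time; "qpos": joint angles; "qvel": joint speeds; "joint_efforts": joint torques, N m; "ee_pos": TCP position; "eef_rot": TCP orientation; "ft_force": force on the tool from outside, world axes, zero at the start; "torque": the same for the moment, N m; "finger_gap": opening from 0.0 (shut) to 1.0 (fully open); "grasp_force": force on a finger pad.
Only numpy, scipy, OpenCV 4.12 (cv2) and the standard library are available. Lean on these libraries where they do the work, as an engineer would, in place of code of your own. Each camera call takes 0.05 s, during which the arm holds its last target. There are 200 camera calls.

## Working session

There is one attempt and no reset: what is moved stays moved. The work goes in short steps, Python scripts to look and compute and a tool call to move; the robot and the scene stay as the last step left them, time stands still between calls to the robot, and variables do not carry over. Pictures are saved under pics/ and viewed, at most 10 in all, crops included, and the job is handed in when it is done.

Besides the shell and the picture viewer there is one more tool, called after ">>>" in YAML: its name, and indented under it one key for each argument. play_rows: Moves the arm, as the interface text tells. Its arguments: {"type":"object","properties":{"commands":{"type":"array","items":{"type":"object","properties":{"delta_pos":{"type":"array","items":{"type":"number"}},"rot":{"type":"array","items":{"type":"number"}}}}},"jaw":{"type":"number"}},"required":["commands"]}

```bash
mkdir -p pics; python3 - <<'E'
from workcell import *
import cv2,numpy as np
s=read_state();print({k:np.round(v,3).tolist() for k,v in s.items()})
for n in("scene","side","wrist"):
    c=get_calibration(n);p,d=capture(n);np.savez(f"{n}0.npz",p=p,d=d,**c)
    cv2.imwrite(f"pics/{n}0.png",p[:,:,::-1])
    R=cv2.Rodrigues(np.array(c["rvec"]))[0];print(n,(-R.T@np.ravel(c["tvec"])).round(3),R[2].round(2),np.ravel(c["K"]).round(0),(d>0).mean())
E
```

```text
{'time_s': 0.0, 'qpos': [87.151, 20.591, 0.633, -0.022, -70.136, -16.506], 'qvel': [0.023, -0.046, -0.034, -0.014, -0.005, -0.028], 'joint_efforts': [-0.0, -58.331, 29.343, 6.937, -0.006, -0.0], 'ee_pos': [0.224, 0.636, 0.223], 'eef_rot': [[0.943, -0.332, -0.0], [-0.332, -0.943, -0.002], [0.0, 0.002, -1.0]], 'ft_force': [0.387, -0.87, -0.383], 'torque': [-0.023, 0.041, 0.025], 'grasp_force': 0.0, 'finger_gap': 1.001}
scene [ 1.23  -0.507  1.289] [-0.48  0.3  -0.83] [493.   0. 278.   0. 493. 205.   0.   0.   1.] 0.9959438775510204
side [-0.061 -0.806  1.022] [ 0.47  0.55 -0.69] [540.   0. 272.   0. 540. 212.   0.   0.   1.] 0.9961139455782313
wrist [0.285 0.616 0.374] [-0.25  0.08 -0.97] [315.   0. 273.   0. 315. 207.   0.   0.   1.] 0.9957270408163266
```

View pics/scene0.png

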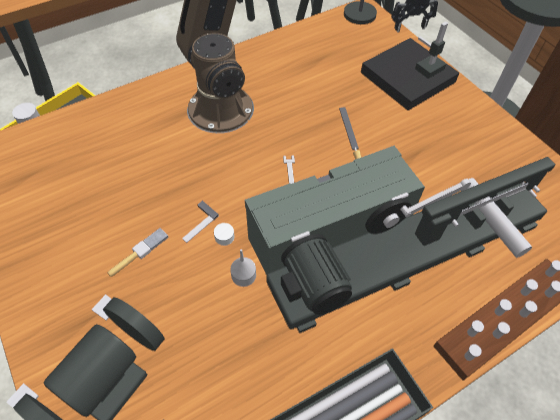

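View pics/wrist0.png

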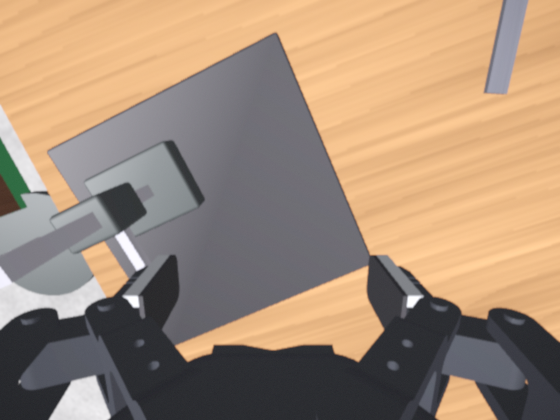

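View pics/side0.png

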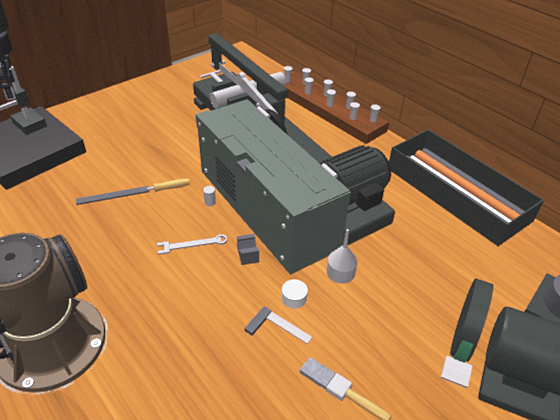

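The side view shows the guard's top, with front corners near (198,112) and (290,212). The finger notch is near (245,163). The scene view shows the guard top at (250–420, 150–240). Next I'll measure both from depth.

```bash
cat >h.py <<'E'
import cv2,numpy as np
def world(f):
    z=np.load(f);d=z["d"];K=z["K"];R=cv2.Rodrigues(z["rvec"])[0];t=np.ravel(z["tvec"])
    v,u=np.mgrid[:420,:560];c=np.stack([(u-K[0,2])/K[0,0]*d,(v-K[1,2])/K[1,1]*d,d],-1)
    w=(c-t)@R;w[d==0]=9
    return w,z["p"]
E
python3 - <<'E'
from h import *
for n,roi in(("side",(190,95,360,215)),("scene",(235,140,430,245))):
    w,p=world(n+"0.npz");m=np.zeros((420,560),np.uint8);x0,y0,x1,y1=roi
    m[y0:y1,x0:x1]=(abs(w[y0:y1,x0:x1,2]-.2)<.008)
    k,l,st,_=cv2.connectedComponentsWithStats(m,connectivity=4);i=1+st[1:,4].argmax();m=l==i
    q=w[m];r=cv2.minAreaRect(q[:,:2].astype(np.float32))
    print(n,m.sum(),"z",np.percentile(q[:,2],[2,50,98]).round(4),"rect",np.round(r[0],4),np.round(r[1],4),round(r[2],2));print(cv2.boxPoints(r).round(3).tolist())
    # saw frame: short side = x, pointing away from base
    b=cv2.boxPoints(r);e=[b[1]-b[0],b[2]-b[1]];s=min(e,key=np.linalg.norm);s=s/np.linalg.norm(s)
    if s@np.array(r[0])<0:s=-s
    L=np.array([-s[1],s[0]]);C=np.array(r[0])+0
    # use plane heights
    X=(w[...,:2]-C)@s;Y=(w[...,:2]-C)@L
    nt=(X>-.078)&(X<-.04)&(abs(Y)<.1)&(w[...,2]<.192)&(w[...,2]>.175)
    print("axis x",s,"yaw",np.degrees(np.arctan2(s[1],s[0])));
    if nt.sum():print("notch n",nt.sum(),"Y",np.percentile(Y[nt],[0,5,50,95,100]).round(4),"X",np.percentile(X[nt],[0,50,100]).round(4),"z",np.percentile(w[nt][:,2],[5,50,95]).round(4))
w,p=world("side0.npz")
c=cv2.resize(p[90:280,180:370],None,fx=3,fy=3,interpolation=cv2.INTER_CUBIC);cv2.imwrite("pics/sidecrop.png",c[:,:,::-1])
E
```

```text
side 8052 z [0.1935 0.1991 0.2038] rect [0.6946 0.0357] [0.4777 0.2826] 83.49
[[0.5270000100135803, -0.1860000044107437], [0.8080000281333923, -0.21799999475479126], [0.8619999885559082, 0.25699999928474426], [0.5809999704360962, 0.289000004529953]]
axis x [ 0.99355775 -0.11332693] yaw -6.507134
scene 8642 z [0.1937 0.1991 0.2049] rect [0.6578 0.0413] [0.4765 0.1989] 83.65
[[0.5329999923706055, -0.18400000035762787], [0.7300000190734863, -0.20600000023841858], [0.7829999923706055, 0.2669999897480011], [0.5849999785423279, 0.289000004529953]]
axis x [ 0.99385536 -0.11068667] yaw -6.3549
notch n 11 Y [-0.0126 -0.0112  0.0124  0.0621  0.0881] X [-0.0775 -0.0763 -0.0631] z [0.1807 0.1847 0.1915]
```

View pics/sidecrop.png

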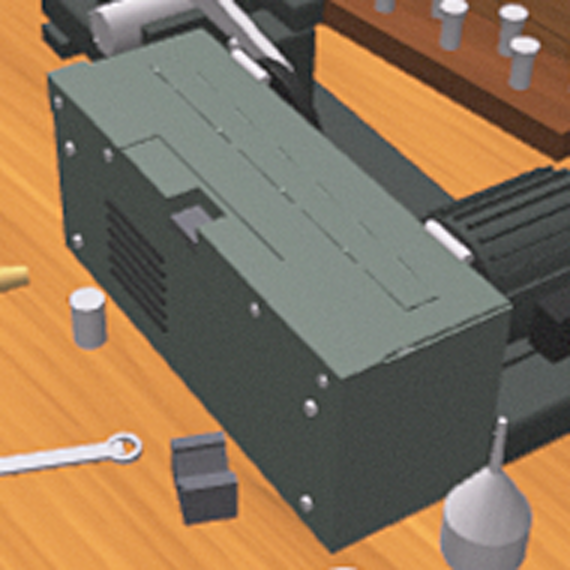

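The crop shows the front-left top corner at (50,77), the front-right at (345,378) and the back-right at (510,307). The notch mouth on the front edge runs from about (165,207) to (200,243). I'll cast rays through these points.

```bash
cat >>h.py <<'E'
def cast(f,uv,h):
    z=np.load(f);K=z["K"];R=cv2.Rodrigues(z["rvec"])[0];t=np.ravel(z["tvec"]);C=-R.T@t
    r=np.linalg.solve(K,np.array([*uv,1.]))@R;return (C+r*(h-C[2])/r[2])
E
python3 - <<'E'
from h import *
f=lambda a,b,h=.2:cast("side0.npz",(180+(a+.5)/3-.5,90+(b+.5)/3-.5),h)[:2]
FL,FR,BR=f(50,77,.202),f(345,378,.202),f(510,307,.202)
print(FL,FR,BR,np.linalg.norm(FL-FR),np.linalg.norm(BR-FR))
y=(FL-FR)/np.linalg.norm(FL-FR);x=np.array([y[1],-y[0]]);print("yaw",np.degrees(np.arctan2(x[1],x[0])))
O=(FL+FR)/2+.08*x;print("O",O)
for n,a,b,h in(("mouthL",165,207,.2),("mouthR",200,243,.2),("backR",222,215,.2),("backL",195,190,.2),("floorL",172,217,.182),("rail end L",122,148,.2),("rail end R",285,260,.2)):
    p=f(a,b,h)-O;print(n,(p@x).round(4),(p@y).round(4))
# scene view: clean edges
for n in("side","scene"):
    w,p=world(n+"0.npz");X=(w[...,:2]-O)@x;Y=(w[...,:2]-O)@y
    m=(abs(w[...,2]-.2)<.008)&(abs(Y)<.3)&(abs(X)<.12)
    print(n,"X edges",[np.percentile(X[m&(abs(Y-c)<.03)],[1,3,50,97,99]).round(3).tolist() for c in(-.15,.0,.15)],"Y",np.percentile(Y[m&(X<0)],[.2,1,99,99.8]).round(3))
    nt=(X>-.08)&(X<-.045)&(abs(Y)<.09)
    H=[np.median(w[...,2][nt&(abs(Y-c)<.004)]) for c in np.arange(-.08,.081,.008)];print(np.round(H,3))
E
```

```text
[0.5811643  0.27760834] [ 0.53202183 -0.18493026] [ 0.68388901 -0.20423826] 0.4651418516955336 0.15308964813022485
yaw -6.06464592350268
O [0.63614533 0.037887  ]
mouthL -0.0874 0.015
mouthR -0.0874 -0.0404
backR -0.0532 -0.0189
backL -0.0545 0.0216
floorL -0.078 0.0205
rail end L -0.077 0.1056
rail end R -0.0413 -0.0945
side X edges [[-0.082, -0.08, 0.006, 0.112, 0.117], [-0.077, -0.07, 0.006, 0.077, 0.08], [-0.08, -0.078, 0.005, 0.092, 0.097]] Y [-0.234 -0.232  0.234  0.24 ]
[0.139 0.14  0.13  0.137 0.138 0.136 0.134 0.133 0.098 0.11  0.131 0.124
 0.142 0.177 0.13  0.147 0.143 0.151 0.157 0.144 0.162]
scene X edges [[-0.076, -0.071, 0.021, 0.109, 0.116], [-0.069, -0.059, 0.023, 0.084, 0.086], [-0.073, -0.07, 0.02, 0.109, 0.111]] Y [-0.231 -0.229  0.236  0.241]
[0.198 0.199 0.2   0.198 0.199 0.199 0.198 0.198 0.194 0.18  0.182 0.181
 0.18  0.188 0.198 0.198 0.198 0.198 0.198 0.198 0.197]
```

The notch centre is near saw y +0.003, the saw origin is near (0.638, 0.039), and yaw is about -6.2°. I'll rise first, then travel over the rail.

>>> play_rows:
  commands:
    - {"delta_pos": [0, 0, -0.04], "rot": [0, 0, 0]}
    - {"delta_pos": [0, 0, -0.08], "rot": [0, 0, 0]}
    - {"delta_pos": [0, 0, -0.12], "rot": [0, 0, 0]}
    - {"delta_pos": [0.03, 0.022, -0.12], "rot": [0, 0, 0]}
    - {"delta_pos": [0.06, 0.044, -0.12], "rot": [0, 0, 0]}
    - {"delta_pos": [0.09, 0.066, -0.12], "rot": [0, 0, -4]}
    - {"delta_pos": [0.12, 0.088, -0.12], "rot": [0, 0, -8]}
    - {"delta_pos": [0.15, 0.11, -0.12], "rot": [0, 0, -13.2]}
  jaw: 1

```text
time_s: 0.82
ee_pos: [0.3293, 0.4817, 0.3434]
eef_rot: [[0.995, -0.104, -0.0], [-0.104, -0.995, -0.0], [-0.0, 0.0, -1.0]]
ft_force: [0.1, -0.4, 0.2]
finger_gap: -0.0
grasp_force: 0.0
```

```bash
python3 - <<'E'
import workcell as W
from workcell import *
print([n for n in dir(W) if not n.startswith('_')])
try: print(tips_ahead if not callable(tips_ahead) else tips_ahead())
except Exception as e: print(e)
s=read_state();print(s["ee_pos"],s["eef_rot"],s["finger_gap"],s.keys())
E
```

```text
['PlanningError', 'capture', 'close_job', 'get_calibration', 'read_state', 'tips_ahead']
0.022
[0.32926707 0.4816765  0.34342842] [[ 9.94615991e-01 -1.03629097e-01 -2.03460502e-04]
 [-1.03629140e-01 -9.94615984e-01 -2.12130537e-04]
 [-1.80382172e-04  2.32072861e-04 -9.99999957e-01]] -0.0004281875311875942 dict_keys(['time_s', 'qpos', 'qvel', 'joint_efforts', 'ee_pos', 'eef_rot', 'ft_force', 'torque', 'grasp_force', 'finger_gap'])
```

>>> play_rows:
  commands:
    - {"delta_pos": [0.026, 0.03, 0], "rot": [0, 0, 0]}
    - {"delta_pos": [0.052, 0.06, 0], "rot": [0, 0, 0]}
    - {"delta_pos": [0.078, 0.09, 0], "rot": [0, 0, 0]}
    - {"delta_pos": [0.104, 0.12, 0], "rot": [0, 0, 0]}
    - {"delta_pos": [0.13, 0.15, 0], "rot": [0, 0, 0]}
    - {"delta_pos": [0.156, 0.18, 0], "rot": [0, 0, 0]}
    - {"delta_pos": [0.182, 0.21, 0], "rot": [0, 0, 0]}
    - {"delta_pos": [0.2, 0.24, 0], "rot": [0, 0, 0]}

```text
time_s: 1.48
ee_pos: [0.503, 0.2213, 0.3433]
eef_rot: [[0.994, -0.108, -0.0], [-0.108, -0.994, -0.0], [-0.0, 0.0, -1.0]]
ft_force: [0.0, 0.9, 0.0]
finger_gap: 0.003
grasp_force: 0.0
```

>>> play_rows:
  commands:
    - {"delta_pos": [0.02, 0.025, 0.005], "rot": [0, 0, 0]}
    - {"delta_pos": [0.04, 0.05, 0.01], "rot": [0, 0, 0]}
    - {"delta_pos": [0.06, 0.075, 0.015], "rot": [0, 0, 0]}
    - {"delta_pos": [0.08, 0.095, 0.02], "rot": [0, 0, 0]}
    - {"delta_pos": [0.091, 0.104, 0.02], "rot": [0, 0, 0]}
    - {"delta_pos": [0.091, 0.104, 0.02], "rot": [0, 0, 0]}
    - {"delta_pos": [0.091, 0.104, 0.02], "rot": [0, 0, 0]}

```text
time_s: 2.07
ee_pos: [0.5814, 0.1096, 0.3231]
eef_rot: [[0.994, -0.109, -0.001], [-0.109, -0.994, -0.0], [-0.001, 0.0, -1.0]]
ft_force: [-0.4, 0.2, 0.3]
finger_gap: 0.001
grasp_force: 0.0
```

```bash
python3 - <<'E'
from workcell import *
import cv2,numpy as np
c=get_calibration("wrist");p,d=capture("wrist");np.savez("w1.npz",p=p,d=d,**c)
cv2.imwrite("pics/w1.png",p[:,:,::-1])
E
```

```text
(no output)
```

View pics/w1.png

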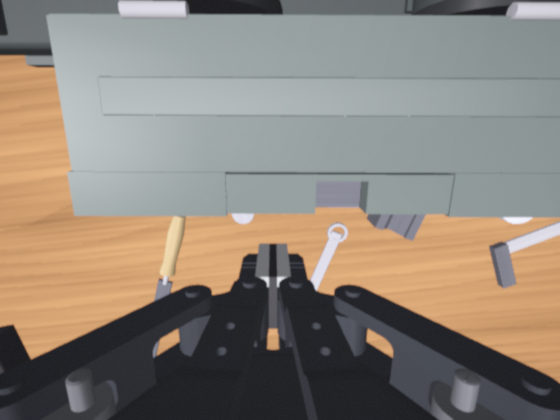

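The wrist view shows the bare rail from column 226 to 451 between rows 173 and 216. The notch is the dark rectangle at columns 316–365, rows 180–210.

```bash
python3 - <<'E'
from h import *
c=lambda u,v,h=.2:cast("w1.npz",(u,v),h)[:2]
A,B,D,E=c(226,173),c(452,174),c(226,216.5),c(451,215.5)
print(A,B,D,E,np.linalg.norm(A-B),np.linalg.norm(D-E),np.linalg.norm(A-D))
y=(A-B+D-E);y/=np.linalg.norm(y);x=np.array([y[1],-y[0]])
O=(A+B+D+E)/4+.0615*x;print("O",O,"yaw",np.degrees(np.arctan2(x[1],x[0])),"x",x)
p=np.load("w1.npz")["p"]
g=cv2.cvtColor(p,cv2.COLOR_RGB2GRAY).astype(int)
for v in(186,195,203,209,213):
    print(v,"".join("%4d"%k for k in g[v,308:376:2]))
for u,v,h in((316,180,.2),(316,212,.2),(361,184,.2),(365,208,.2),(316,206,.182),(361,206,.182)):
    q=c(u,v,h)-O;print(u,v,h,(q@x).round(4),(q@y).round(4))
for Y in(.065,0.004):
    print(Y,(O-.063*x+Y*y).round(4))
w,_=world("w1.npz");print("rail z",np.median(w[180:210,235:305,2]),"floor",np.median(w[185:205,325:355,2]))
E
```

```text
[0.6081445 0.1481977] [ 0.5854923  -0.04869205] [0.5687854  0.15408122] [ 0.5471981  -0.04926746] 0.1981885326924679 0.2044913109494076 0.039796419438594105
O [0.63853279 0.04432323] yaw -6.307464090412761 x [ 0.99394665 -0.1098638 ]
186  158 157 158 157 147 140 140 141 141 141 141 140 142 141 142 141 142 142 141 142 142 142 142 143 141 142 130 106 106 107 141 155 155 155
195  157 158 158 157 147 143 143 144 144 145 144 144 144 144 143 143 144 143 143 143 144 142 143 142 142 141 113 105 107 112 152 156 155 155
203  158 158 158 156 145 143 144 143 143 143 143 143 143 142 142 142 142 142 141 141 141 141 141 141 141 136 106 105 107 125 156 157 156 157
209  158 158 158 163 176 178 177 177 178 178 178 178 179 178 178 178 178 178 177 177 178 179 179 179 179 179 165 121 107 139 156 157 157 157
213  164 165 164 170 178 178 177 176 175 175 174 178 178 177 176 175 173 172 172 171 175 174 173 171 170 169 168 167 155 157 149 145 145 145
316 180 0.2 -0.0478 0.0209
316 212 0.2 -0.0772 0.0198
361 184 0.2 -0.0514 -0.019
365 208 0.2 -0.0734 -0.0243
316 206 0.182 -0.0763 0.0174
361 206 0.182 -0.0764 -0.0258
0.065 [0.5831 0.1159]
0.004 [0.5764 0.0552]
rail z 0.20052438077865148 floor 0.182685129030726
```

>>> play_rows:
  commands:
    - {"delta_pos": [-0.005, 0, 0.03], "rot": [0, 6, 0]}
    - {"delta_pos": [-0.005, 0, 0.055], "rot": [0, 12, 0]}
    - {"delta_pos": [-0.005, 0, 0.075], "rot": [0, 12, 0]}
    - {"delta_pos": [-0.005, 0, 0.085], "rot": [0, 12, 0]}
    - {"delta_pos": [-0.005, 0, 0.088], "rot": [0, 12, 0]}
    - {"delta_pos": [-0.005, 0, 0.088], "rot": [0, 12, 0]}
    - {"delta_pos": [-0.005, 0, 0.088], "rot": [0, 12, 0]}

```text
time_s: 2.7
ee_pos: [0.578, 0.1119, 0.2377]
eef_rot: [[0.972, -0.107, 0.209], [-0.105, -0.994, -0.021], [0.21, -0.002, -0.978]]
ft_force: [-0.4, 0.4, 1.3]
finger_gap: 0.001
grasp_force: 0.0
```

>>> play_rows:
  commands:
    - {"delta_pos": [-0.0006, 0, 0.003], "rot": [0, 0, 0]}
    - {"delta_pos": [-0.0012, 0, 0.006], "rot": [0, 0, 0]}
    - {"delta_pos": [-0.0019, 0, 0.009], "rot": [0, 0, 0]}
    - {"delta_pos": [-0.0023, 0, 0.0105], "rot": [0, 0, 0]}
    - {"delta_pos": [-0.0025, 0, 0.0115], "rot": [0, 0, 0]}
    - {"delta_pos": [-0.0025, 0, 0.0115], "rot": [0, 0, 0]}

```text
time_s: 3.2
ee_pos: [0.5761, 0.1105, 0.2235]
eef_rot: [[0.973, -0.107, 0.206], [-0.105, -0.994, -0.023], [0.207, 0.0, -0.978]]
ft_force: [-1.2, -0.1, -0.1]
finger_gap: 0.0
grasp_force: 0.0
```

>>> play_rows:
  commands:
    - {"delta_pos": [0, 0, 0.0005], "rot": [0, 0, 0]}
    - {"delta_pos": [0, 0, 0.001], "rot": [0, 0, 0]}
    - {"delta_pos": [0, 0, 0.001], "rot": [0, 0, 0]}

```text
time_s: 3.45
ee_pos: [0.5764, 0.1106, 0.2229]
eef_rot: [[0.972, -0.107, 0.207], [-0.105, -0.994, -0.022], [0.208, -0.0, -0.978]]
ft_force: [0.7, 0.7, -0.5]
finger_gap: 0.001
grasp_force: 0.0
```

>>> play_rows:
  commands:
    - {"delta_pos": [0, 0, 0.0005], "rot": [0, 0, 0]}
    - {"delta_pos": [0, 0, 0.001], "rot": [0, 0, 0]}
    - {"delta_pos": [0, 0, 0.001], "rot": [0, 0, 0]}

```text
time_s: 3.7
ee_pos: [0.5766, 0.1106, 0.2218]
eef_rot: [[0.973, -0.107, 0.207], [-0.105, -0.994, -0.022], [0.208, 0.0, -0.978]]
ft_force: [-0.5, -0.4, 0.2]
finger_gap: -0.001
grasp_force: 0.0
```

>>> play_rows:
  commands:
    - {"delta_pos": [0, 0, 0.0005], "rot": [0, 0, 0]}
    - {"delta_pos": [0, 0, 0.001], "rot": [0, 0, 0]}
    - {"delta_pos": [0, 0, 0.001], "rot": [0, 0, 0]}

```text
time_s: 3.95
ee_pos: [0.5767, 0.1106, 0.2208]
eef_rot: [[0.973, -0.107, 0.207], [-0.105, -0.994, -0.022], [0.208, 0.0, -0.978]]
ft_force: [0.2, 0.2, 0.3]
finger_gap: 0.002
grasp_force: 0.0
```

>>> play_rows:
  commands:
    - {"delta_pos": [0, 0, 0.0005], "rot": [0, 0, 0]}
    - {"delta_pos": [0, 0, 0.001], "rot": [0, 0, 0]}
    - {"delta_pos": [0, 0, 0.001], "rot": [0, 0, 0]}

```text
time_s: 4.2
ee_pos: [0.577, 0.1106, 0.2198]
eef_rot: [[0.973, -0.107, 0.207], [-0.105, -0.994, -0.022], [0.208, 0.0, -0.978]]
ft_force: [-0.2, -0.3, 0.0]
finger_gap: 0.001
grasp_force: 0.0
```

>>> play_rows:
  commands:
    - {"delta_pos": [0, 0, 0.0005], "rot": [0, 0, 0]}
    - {"delta_pos": [0, 0, 0.001], "rot": [0, 0, 0]}
    - {"delta_pos": [0, 0, 0.001], "rot": [0, 0, 0]}

```text
time_s: 4.45
ee_pos: [0.5772, 0.1105, 0.2188]
eef_rot: [[0.973, -0.107, 0.207], [-0.105, -0.994, -0.022], [0.208, 0.0, -0.978]]
ft_force: [0.5, 0.6, 0.4]
finger_gap: 0.0
grasp_force: 0.0
```

>>> play_rows:
  commands:
    - {"delta_pos": [0, 0, 0.0005], "rot": [0, 0, 0]}
    - {"delta_pos": [0, 0, 0.001], "rot": [0, 0, 0]}
    - {"delta_pos": [0, 0, 0.001], "rot": [0, 0, 0]}

```text
time_s: 4.7
ee_pos: [0.5774, 0.1105, 0.2178]
eef_rot: [[0.973, -0.107, 0.207], [-0.105, -0.994, -0.022], [0.208, 0.0, -0.978]]
ft_force: [0.3, 0.2, 0.5]
finger_gap: -0.0
grasp_force: 0.0
```

```bash
python3 - <<'E'
from workcell import *
import cv2,numpy as np
p,d=capture("side");c=get_calibration("side");np.savez("s2.npz",p=p,d=d,**c)
cv2.imwrite("pics/s2.png",cv2.resize(p[60:230,160:360],None,fx=3.5,fy=3.5,interpolation=cv2.INTER_CUBIC)[:,:,::-1])
E
```

```text
(no output)
```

View pics/s2.png

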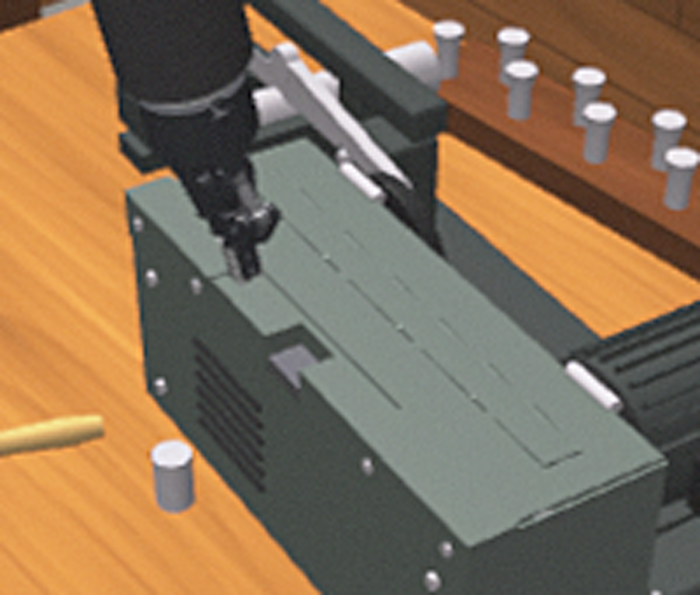

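The crop shows the closed fingertips at about (243,278), just above the rail and left of the notch at (300,355). I'll keep descending.

>>> play_rows:
  commands:
    - {"delta_pos": [0, 0, 0.0005], "rot": [0, 0, 0]}
    - {"delta_pos": [0, 0, 0.001], "rot": [0, 0, 0]}
    - {"delta_pos": [0, 0, 0.001], "rot": [0, 0, 0]}

```text
time_s: 5.0
ee_pos: [0.5776, 0.1105, 0.2169]
eef_rot: [[0.973, -0.107, 0.207], [-0.105, -0.994, -0.022], [0.208, 0.0, -0.978]]
ft_force: [0.1, -0.2, 1.1]
finger_gap: -0.001
grasp_force: 0.0
```

>>> play_rows:
  commands:
    - {"delta_pos": [0, 0, 0.0005], "rot": [0, 0, 0]}
    - {"delta_pos": [0, 0, 0.001], "rot": [0, 0, 0]}
    - {"delta_pos": [0, 0, 0.001], "rot": [0, 0, 0]}

```text
time_s: 5.25
ee_pos: [0.5778, 0.1105, 0.2159]
eef_rot: [[0.973, -0.107, 0.207], [-0.105, -0.994, -0.022], [0.208, 0.0, -0.978]]
ft_force: [-0.4, 0.1, -0.5]
finger_gap: -0.001
grasp_force: 0.0
```

>>> play_rows:
  commands:
    - {"delta_pos": [0, 0, 0.0005], "rot": [0, 0, 0]}
    - {"delta_pos": [0, 0, 0.001], "rot": [0, 0, 0]}
    - {"delta_pos": [0, 0, 0.001], "rot": [0, 0, 0]}

```text
time_s: 5.5
ee_pos: [0.578, 0.1104, 0.2149]
eef_rot: [[0.973, -0.107, 0.207], [-0.105, -0.994, -0.022], [0.208, 0.0, -0.978]]
ft_force: [-0.4, 0.0, -0.2]
finger_gap: 0.004
grasp_force: 0.0
```

>>> play_rows:
  commands:
    - {"delta_pos": [0, 0, 0.0005], "rot": [0, 0, 0]}
    - {"delta_pos": [0, 0, 0.001], "rot": [0, 0, 0]}
    - {"delta_pos": [0, 0, 0.001], "rot": [0, 0, 0]}

```text
time_s: 5.75
ee_pos: [0.5782, 0.1104, 0.2139]
eef_rot: [[0.973, -0.107, 0.207], [-0.105, -0.994, -0.022], [0.208, 0.0, -0.978]]
ft_force: [-0.7, -0.7, -0.4]
finger_gap: 0.001
grasp_force: 0.0
```

>>> play_rows:
  commands:
    - {"delta_pos": [0, 0, 0.0005], "rot": [0, 0, 0]}
    - {"delta_pos": [0, 0, 0.001], "rot": [0, 0, 0]}
    - {"delta_pos": [0, 0, 0.001], "rot": [0, 0, 0]}

```text
time_s: 6.0
ee_pos: [0.5784, 0.1104, 0.213]
eef_rot: [[0.973, -0.107, 0.207], [-0.105, -0.994, -0.022], [0.208, 0.0, -0.978]]
ft_force: [0.6, 0.1, -0.3]
finger_gap: -0.003
grasp_force: 0.0
```

```bash
python3 - <<'E'
from h import *
from workcell import *
print(tips_ahead)
w,_=world("w1.npz")
P=np.array([.5814,.1096,.3231])
q=w[240:300,240:305]-P
print("w1 finger tip below TCP: ",[ (v,(w[v,272]-P).round(4).tolist()) for v in (243,246,250,256,262,270,280)])
s=read_state();c=get_calibration("wrist");p,d=capture("wrist");np.savez("w3.npz",p=p,d=d,**c);cv2.imwrite("pics/w3.png",p[:,:,::-1])
w,_=world("w3.npz");print([(v,w[v,272].round(4).tolist()) for v in range(215,262,5)])
print("rail z",np.median(w[180:200,330:380,2]))
E
```

```text
0.022
w1 finger tip below TCP:  [(243, [-0.1211, 0.0143, -0.3213]), (246, [0.0105, -0.0, 0.0157]), (250, [0.0103, -0.0, 0.0197]), (256, [0.0104, -0.0, 0.0265]), (262, [0.0107, -0.0, 0.0332]), (270, [0.0103, 0.0, 0.0396]), (280, [0.0095, 0.0001, 0.0459])]
[(215, [0.5974, 0.1094, 0.2007]), (220, [0.5947, 0.1097, 0.2011]), (225, [0.5919, 0.11, 0.2006]), (230, [0.5892, 0.1103, 0.2013]), (235, [0.5863, 0.1106, 0.2]), (240, [0.5836, 0.1109, 0.2007]), (245, [0.5857, 0.1106, 0.2286]), (250, [0.5847, 0.1108, 0.2356]), (255, [0.5836, 0.1109, 0.2413]), (260, [0.5823, 0.111, 0.2448])]
rail z 0.20108413594909125
```

View pics/w3.png

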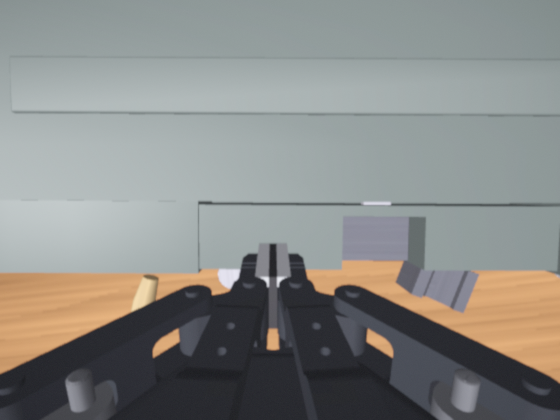

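```bash
python3 - <<'E'
from h import *
w,p=world("s2.npz")
P=np.array([.5774,.1105,.2178]);O=np.array([.6385,.0443]);x=np.array([.9939,-.1099]);y=np.array([.1099,.9939])
d=np.linalg.norm(w[...,:2]-P[:2],axis=-1);m=(d<.03)&(w[...,2]>.2)&(w[...,2]<.35)
dark=p.max(-1)<75
v,u=np.where(m&dark);q=w[v,u];o=np.argsort(v)[::-1][:14]
for i in o:print(u[i],v[i],q[i].round(4),p[v[i],u[i]])
for v in range(132,146,2):print(v,w[v,226:236:2].round(3).tolist(),p[v,230])
E
python3 - <<'E'
import cv2
p=cv2.imread("pics/s2.png")[180:330,150:350];cv2.imwrite("pics/s2c.png",cv2.resize(p,None,fx=3,fy=3))
E
```

```text
231 139 [0.5665 0.0968 0.2326] [68 70 70]
230 139 [0.5615 0.094  0.2364] [48 44 47]
232 138 [0.569  0.0959 0.2351] [63 64 65]
231 138 [0.5657 0.0955 0.2367] [46 44 47]
230 138 [0.5643 0.0977 0.2361] [30 32 35]
229 138 [0.5652 0.1034 0.2325] [50 54 51]
233 137 [0.5716 0.0951 0.2374] [42 38 41]
232 137 [0.5702 0.0974 0.2367] [69 69 74]
231 137 [0.5678 0.0984 0.2372] [62 66 71]
230 137 [0.5638 0.0969 0.2398] [39 39 42]
229 137 [0.5632 0.1003 0.2381] [25 27 32]
233 136 [0.5728 0.0967 0.239 ] [32 34 38]
232 136 [0.5714 0.099  0.2383] [51 53 57]
231 136 [0.5636 0.0921 0.2456] [50 51 57]
132 [[0.559, 0.107, 0.251], [0.55, 0.084, 0.268], [0.55, 0.076, 0.272], [0.57, 0.096, 0.253], [0.58, 0.102, 0.245]] [50 52 54]
134 [[0.556, 0.102, 0.25], [0.561, 0.1, 0.248], [0.565, 0.097, 0.248], [0.568, 0.094, 0.249], [0.574, 0.093, 0.247]] [44 44 48]
136 [[0.56, 0.109, 0.238], [0.565, 0.106, 0.237], [0.563, 0.096, 0.243], [0.571, 0.099, 0.238], [0.574, 0.094, 0.24]] [40 39 42]
138 [[0.562, 0.112, 0.229], [0.563, 0.104, 0.233], [0.564, 0.098, 0.236], [0.569, 0.096, 0.235], [0.575, 0.096, 0.232]] [30 32 35]
140 [[0.583, 0.143, 0.196], [0.561, 0.103, 0.229], [0.565, 0.099, 0.229], [0.595, 0.133, 0.197], [0.599, 0.13, 0.196]] [104 105 104]
142 [[0.577, 0.135, 0.197], [0.581, 0.131, 0.198], [0.584, 0.127, 0.199], [0.59, 0.127, 0.196], [0.589, 0.117, 0.202]] [137 150 143]
144 [[0.571, 0.126, 0.199], [0.573, 0.121, 0.2], [0.58, 0.122, 0.196], [0.584, 0.118, 0.197], [0.588, 0.115, 0.197]] [137 147 141]
```

View pics/s2c.png

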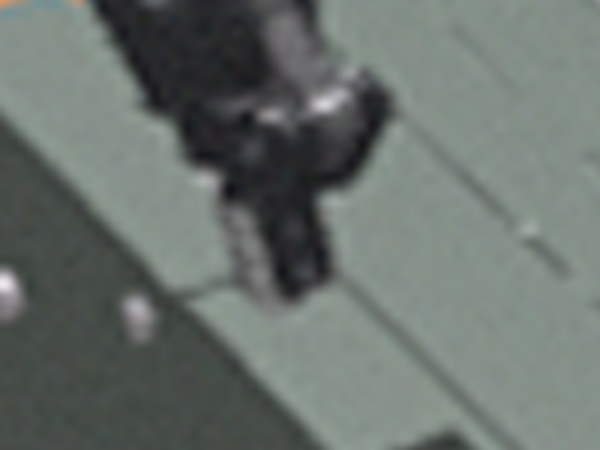

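Both the wrist and side depth put the fingertips about 14 mm above the reported TCP, i.e. behind it, so there is no contact yet. The rail should be met at TCP z of about 0.19. I'll shift slightly forward and descend further, watching the force.

>>> play_rows:
  commands:
    - {"delta_pos": [0.001, 0, 0.003], "rot": [0, 0, 0]}
    - {"delta_pos": [0.002, 0, 0.006], "rot": [0, 0, 0]}
    - {"delta_pos": [0.003, 0, 0.009], "rot": [0, 0, 0]}
    - {"delta_pos": [0.0035, 0, 0.011], "rot": [0, 0, 0]}
    - {"delta_pos": [0.0035, 0, 0.011], "rot": [0, 0, 0]}

```text
time_s: 6.47
ee_pos: [0.5841, 0.1096, 0.2023]
eef_rot: [[0.973, -0.107, 0.206], [-0.105, -0.994, -0.023], [0.207, 0.001, -0.978]]
ft_force: [-0.2, -0.2, -0.7]
finger_gap: -0.002
grasp_force: 0.0
```

```bash
python3 - <<'E'
from h import *
from workcell import *
for n in ("wrist","side"):
    s=read_state();c=get_calibration(n);p,d=capture(n);np.savez(n+"4.npz",p=p,d=d,**c)
print(s["ee_pos"],s["ft_force"])
w,_=world("wrist4.npz");print([(v,w[v,272].round(4).tolist()) for v in range(232,262,3)])
w,p=world("side4.npz");P=s["ee_pos"]
d=np.linalg.norm(w[...,:2]-P[:2],axis=-1);m=(d<.03)&(w[...,2]>.2)&(w[...,2]<.35)&(p.max(-1)<75)
v,u=np.where(m);o=np.argsort(v)[::-1][:8];print(np.c_[u[o],v[o],w[v[o],u[o]].round(4)])
E
```

```text
[0.58411333 0.10964698 0.20255628] [ 0.04556957 -0.61488263  0.67830295]
[(232, [0.5951, 0.1094, 0.2007]), (235, [0.5937, 0.1096, 0.2017]), (238, [0.592, 0.1098, 0.2007]), (241, [0.5902, 0.11, 0.1996]), (244, [0.5918, 0.1098, 0.2178]), (247, [0.591, 0.1099, 0.2214]), (250, [0.5903, 0.11, 0.225]), (253, [0.5894, 0.1101, 0.2267]), (256, [0.5888, 0.1101, 0.2304]), (259, [0.5883, 0.1102, 0.2337])]
[[2.340e+02 1.430e+02 5.763e-01 9.840e-02 2.151e-01]
 [2.330e+02 1.430e+02 5.725e-01 9.740e-02 2.174e-01]
 [2.320e+02 1.430e+02 5.702e-01 9.840e-02 2.179e-01]
 [2.350e+02 1.420e+02 5.785e-01 9.710e-02 2.179e-01]
 [2.340e+02 1.420e+02 5.749e-01 9.640e-02 2.200e-01]
 [2.330e+02 1.420e+02 5.725e-01 9.720e-02 2.206e-01]
 [2.320e+02 1.420e+02 5.715e-01 1.002e-01 2.193e-01]
 [2.360e+02 1.410e+02 5.794e-01 9.390e-02 2.224e-01]]
```

>>> play_rows:
  commands:
    - {"delta_pos": [-0.0006, 0, 0.003], "rot": [0, 0, 0]}
    - {"delta_pos": [-0.0012, 0, 0.006], "rot": [0, 0, 0]}
    - {"delta_pos": [-0.0016, 0, 0.0075], "rot": [0, 0, 0]}
    - {"delta_pos": [-0.0016, 0, 0.0075], "rot": [0, 0, 0]}
    - {"delta_pos": [-0.0016, 0, 0.0075], "rot": [0, 0, 0]}

```text
time_s: 6.98
ee_pos: [0.5841, 0.1097, 0.1952]
eef_rot: [[0.973, -0.107, 0.206], [-0.105, -0.994, -0.022], [0.208, 0.0, -0.978]]
ft_force: [-0.2, 0.4, 0.6]
finger_gap: -0.001
grasp_force: 0.0
```

>>> play_rows:
  commands:
    - {"delta_pos": [-0.0001, 0, 0.0005], "rot": [0, 0, 0]}
    - {"delta_pos": [-0.0002, 0, 0.001], "rot": [0, 0, 0]}
    - {"delta_pos": [-0.0002, 0, 0.001], "rot": [0, 0, 0]}

```text
time_s: 7.23
ee_pos: [0.5842, 0.1098, 0.1944]
eef_rot: [[0.972, -0.107, 0.207], [-0.105, -0.994, -0.022], [0.208, -0.0, -0.978]]
ft_force: [-0.8, -1.2, -0.2]
finger_gap: -0.001
grasp_force: 0.0
```

>>> play_rows:
  commands:
    - {"delta_pos": [-0.0001, 0, 0.0005], "rot": [0, 0, 0]}
    - {"delta_pos": [-0.0002, 0, 0.001], "rot": [0, 0, 0]}
    - {"delta_pos": [-0.0002, 0, 0.001], "rot": [0, 0, 0]}

```text
time_s: 7.48
ee_pos: [0.5843, 0.1098, 0.194]
eef_rot: [[0.972, -0.107, 0.207], [-0.105, -0.994, -0.022], [0.209, -0.0, -0.978]]
ft_force: [-2.5, 0.6, 5.7]
finger_gap: 0.003
grasp_force: 2.5
```

Contact: 5.7 N at TCP z of about 0.194. I'll hold it, and also check how the tips and gripper body sit relative to the reported TCP.

>>> play_rows:
  commands:
    - {"delta_pos": [0, 0, 0], "rot": [0, 0, 0]}
    - {"delta_pos": [0, 0, 0], "rot": [0, 0, 0]}
    - {"delta_pos": [0, 0, 0], "rot": [0, 0, 0]}
    - {"delta_pos": [0, 0, 0], "rot": [0, 0, 0]}

```text
time_s: 7.82
ee_pos: [0.5843, 0.1098, 0.194]
eef_rot: [[0.972, -0.107, 0.207], [-0.105, -0.994, -0.022], [0.209, -0.0, -0.978]]
ft_force: [-2.9, 0.3, 4.9]
finger_gap: 0.003
grasp_force: 2.5
```

```bash
python3 - <<'E'
from h import *
from workcell import *
s=read_state();R=np.array(s["eef_rot"]);P=np.array(s["ee_pos"]);print(P,s["ft_force"])
for n in ("side","scene","wrist"):
    c=get_calibration(n);p,d=capture(n);np.savez(n+"5.npz",p=p,d=d,**c)
    w,_=world(n+"5.npz");q=(w-P)@R
    m=(abs(q[...,0])<.06)&(abs(q[...,1])<.07)&(q[...,2]>-.16)&(q[...,2]<.03)&(p.max(-1)<110)&(w[...,2]>.205)
    q=q[m];print(n)
    for z in np.arange(-.16,.03,.008):
        k=q[(q[:,2]>=z)&(q[:,2]<z+.008)]
        if len(k)>3:print(round(z*1e3),len(k),"x",np.percentile(k[:,0]*1e3,[3,97]).round(),"y",np.percentile(k[:,1]*1e3,[3,97]).round())
E
```

```text
[0.58427686 0.10981565 0.19401695] [-2.85516527  0.29732881  4.87110488]
side
-160 97 x [-39.  23.] y [ 2. 42.]
-152 83 x [-39.  27.] y [ 5. 41.]
-144 76 x [-39.  24.] y [ 3. 41.]
-136 27 x [-17.   8.] y [32. 41.]
-128 32 x [-13.   6.] y [26. 44.]
-120 50 x [-21.   8.] y [12. 45.]
-112 50 x [-22.  10.] y [-8. 53.]
-104 69 x [-21.   7.] y [-9. 66.]
-96 48 x [-19.   9.] y [-6. 64.]
-88 39 x [-20.   3.] y [-41.  59.]
-80 50 x [-19.   3.] y [-42.  50.]
-72 16 x [-15.  -6.] y [-40.  44.]
-64 26 x [-15.   6.] y [-26.  37.]
-56 22 x [-15.   3.] y [-17.  33.]
-48 4 x [-14. -10.] y [ 0. 11.]
-40 14 x [-13.   3.] y [-2. 18.]
-32 20 x [-13.   5.] y [ 1. 17.]
-24 18 x [-13.   3.] y [-5. 19.]
-16 5 x [-13.   4.] y [-1. 14.]
scene
-160 77 x [-2. 40.] y [-18.  39.]
-152 75 x [-5. 40.] y [-23.  39.]
-144 63 x [-2. 40.] y [-18.  39.]
-136 18 x [-1. 37.] y [ 3. 39.]
-128 24 x [-2. 15.] y [21. 41.]
-120 66 x [-4. 23.] y [-34.  44.]
-112 79 x [ 2. 23.] y [-32.  49.]
-104 108 x [-6. 21.] y [-54.  62.]
-96 75 x [-3. 20.] y [-54.  62.]
-88 72 x [ 2. 21.] y [-49.  52.]
-80 55 x [-2. 21.] y [-44.  45.]
-72 53 x [-8. 17.] y [-39.  40.]
-64 68 x [-7. 17.] y [-32.  32.]
-56 31 x [ 0. 17.] y [-25.  17.]
-48 12 x [ 6. 14.] y [-8. 16.]
-40 17 x [-1. 12.] y [-6. 15.]
-32 18 x [-5. 13.] y [-9. 16.]
-24 17 x [-2. 13.] y [-10.  15.]
-16 9 x [ 6. 14.] y [-7. 12.]
wrist
-112 4964 x [17. 20.] y [-19.  17.]
-104 12067 x [ 4. 19.] y [-54.  55.]
-96 12122 x [ 3. 17.] y [-55.  54.]
-88 9811 x [-5. 17.] y [-51.  49.]
-80 5476 x [-6. 17.] y [-46.  44.]
-72 4974 x [-8. 12.] y [-39.  37.]
-64 3524 x [-8. 13.] y [-34.  33.]
-56 1312 x [-5. 13.] y [-24.  22.]
-48 476 x [-10.  11.] y [-3.  4.]
-40 295 x [ 6. 11.] y [-14.  12.]
-32 308 x [ 6. 11.] y [-14.  12.]
-24 256 x [ 6. 11.] y [-14.  12.]
-16 37 x [ 6. 11.] y [-12.  11.]
```

The pads span roughly 10–45 mm behind the reported TCP, so the reported TCP is biased about 30 mm along the tool. The true grasp point is near z 0.222. The rail step has been held, so I'll slide towards the notch, which is about 62 mm along tool +y.

>>> play_rows:
  commands:
    - {"delta_pos": [0, 0.003, 0], "rot": [0, 0, 0]}
    - {"delta_pos": [0, 0.006, 0], "rot": [0, 0, 0]}
    - {"delta_pos": [-0.001, 0.01, 0], "rot": [0, 0, 0]}
    - {"delta_pos": [-0.001, 0.014, 0], "rot": [0, 0, 0]}
    - {"delta_pos": [-0.002, 0.018, 0], "rot": [0, 0, 0]}
    - {"delta_pos": [-0.002, 0.022, 0], "rot": [0, 0, 0]}
    - {"delta_pos": [-0.003, 0.026, 0], "rot": [0, 0, 0]}
    - {"delta_pos": [-0.003, 0.03, 0], "rot": [0, 0, 0]}

```text
time_s: 8.63
ee_pos: [0.5792, 0.0808, 0.194]
eef_rot: [[0.972, -0.107, 0.21], [-0.105, -0.994, -0.02], [0.211, -0.002, -0.978]]
ft_force: [0.4, 3.6, 6.8]
finger_gap: 0.001
grasp_force: 3.2
```

>>> play_rows:
  commands:
    - {"delta_pos": [0, 0.004, 0], "rot": [0, 0, 0]}
    - {"delta_pos": [0, 0.008, 0], "rot": [0, 0, 0]}
    - {"delta_pos": [0, 0.012, 0], "rot": [0, 0, 0]}
    - {"delta_pos": [0, 0.016, 0], "rot": [0, 0, 0]}
    - {"delta_pos": [0, 0.018, 0], "rot": [0, 0, 0]}
    - {"delta_pos": [0, 0.018, 0], "rot": [0, 0, 0]}

```text
time_s: 9.13
ee_pos: [0.5751, 0.0613, 0.1919]
eef_rot: [[0.973, -0.108, 0.205], [-0.106, -0.994, -0.023], [0.206, 0.001, -0.979]]
ft_force: [0.6, 0.3, -0.6]
finger_gap: -0.001
grasp_force: 0.0
```

>>> play_rows:
  commands:
    - {"delta_pos": [0, 0.003, 0], "rot": [0, 0, 0]}
    - {"delta_pos": [0, 0.006, 0], "rot": [0, 0, 0]}
    - {"delta_pos": [0, 0.009, 0], "rot": [0, 0, 0]}
    - {"delta_pos": [0, 0.012, 0], "rot": [0, 0, 0]}
    - {"delta_pos": [0, 0.014, 0], "rot": [0, 0, 0]}
    - {"delta_pos": [0, 0.014, 0], "rot": [0, 0, 0]}
    - {"delta_pos": [0, 0.014, 0], "rot": [0, 0, 0]}

```text
time_s: 9.72
ee_pos: [0.5746, 0.0483, 0.1927]
eef_rot: [[0.972, -0.107, 0.207], [-0.105, -0.994, -0.022], [0.208, 0.0, -0.978]]
ft_force: [0.4, -0.7, -0.0]
finger_gap: -0.001
grasp_force: 0.0
```

```bash
python3 - <<'E'
from h import *
from workcell import *
s=read_state();print(s["ee_pos"],s["ft_force"])
c=get_calibration("wrist");p,d=capture("wrist");np.savez("w6.npz",p=p,d=d,**c);cv2.imwrite("pics/w6.png",p[:,:,::-1])
w,_=world("w6.npz");print([(v,w[v,272].round(4).tolist()) for v in range(212,250,4)])
E
```

```text
[0.57461041 0.04833186 0.19271886] [ 0.41521957 -0.71524353 -0.04678789]
[(212, [0.5959, 0.047, 0.1902]), (216, [0.5947, 0.0472, 0.201]), (220, [0.5927, 0.0474, 0.2]), (224, [0.5908, 0.0476, 0.2006]), (228, [0.5866, 0.0481, 0.1821]), (232, [0.5844, 0.0483, 0.182]), (236, [0.5825, 0.0485, 0.1839]), (240, [0.5802, 0.0487, 0.1834]), (244, [0.5823, 0.0485, 0.2082]), (248, [0.5813, 0.0486, 0.2132])]
```

View pics/w6.png

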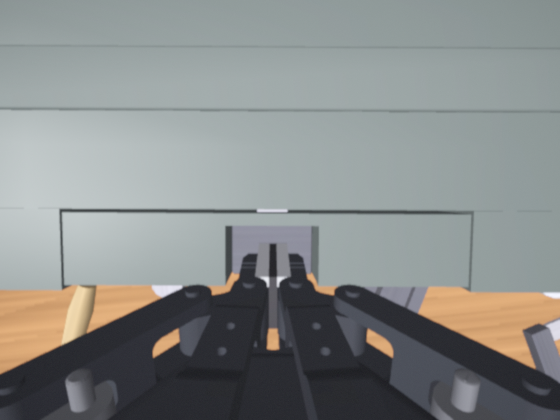

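The fingers are centred in the notch: it spans columns 231–313 and the tips are at 273, with room to the back wall. Now I'll descend to the catch plate.

>>> play_rows:
  commands:
    - {"delta_pos": [-0.0006, 0, 0.003], "rot": [0, 0, 0]}
    - {"delta_pos": [-0.0013, 0, 0.006], "rot": [0, 0, 0]}
    - {"delta_pos": [-0.0019, 0, 0.009], "rot": [0, 0, 0]}
    - {"delta_pos": [-0.0027, 0, 0.0125], "rot": [0, 0, 0]}
    - {"delta_pos": [-0.003, 0, 0.014], "rot": [0, 0, 0]}
    - {"delta_pos": [-0.003, 0, 0.014], "rot": [0, 0, 0]}
    - {"delta_pos": [-0.003, 0, 0.014], "rot": [0, 0, 0]}

```text
time_s: 10.35
ee_pos: [0.5745, 0.0485, 0.1782]
eef_rot: [[0.973, -0.107, 0.206], [-0.105, -0.994, -0.022], [0.208, 0.0, -0.978]]
ft_force: [0.1, 0.0, -0.1]
finger_gap: 0.001
grasp_force: 0.0
```

>>> play_rows:
  commands:
    - {"delta_pos": [-0.0002, 0, 0.001], "rot": [0, 0, 0]}
    - {"delta_pos": [-0.0004, 0, 0.002], "rot": [0, 0, 0]}
    - {"delta_pos": [-0.0004, 0, 0.002], "rot": [0, 0, 0]}

```text
time_s: 10.6
ee_pos: [0.5746, 0.0485, 0.1763]
eef_rot: [[0.972, -0.107, 0.207], [-0.105, -0.994, -0.022], [0.208, -0.0, -0.978]]
ft_force: [0.0, 0.4, -0.0]
finger_gap: 0.002
grasp_force: 0.0
```

>>> play_rows:
  commands:
    - {"delta_pos": [-0.0002, 0, 0.001], "rot": [0, 0, 0]}
    - {"delta_pos": [-0.0004, 0, 0.002], "rot": [0, 0, 0]}
    - {"delta_pos": [-0.0004, 0, 0.002], "rot": [0, 0, 0]}

```text
time_s: 10.85
ee_pos: [0.5747, 0.0485, 0.1745]
eef_rot: [[0.972, -0.107, 0.207], [-0.105, -0.994, -0.022], [0.208, -0.0, -0.978]]
ft_force: [-1.2, -0.4, 3.0]
finger_gap: -0.001
grasp_force: 1.6
```

>>> play_rows:
  commands:
    - {"delta_pos": [-0.0002, 0, 0.001], "rot": [0, 0, 0]}
    - {"delta_pos": [-0.0004, 0, 0.002], "rot": [0, 0, 0]}
    - {"delta_pos": [-0.0006, 0, 0.003], "rot": [0, 0, 0]}
    - {"delta_pos": [-0.0006, 0, 0.003], "rot": [0, 0, 0]}

```text
time_s: 11.18
ee_pos: [0.5748, 0.0485, 0.1712]
eef_rot: [[0.972, -0.107, 0.207], [-0.105, -0.994, -0.022], [0.208, -0.0, -0.978]]
ft_force: [-1.0, 0.2, 5.8]
finger_gap: -0.001
grasp_force: 2.3
```

>>> play_rows:
  commands:
    - {"delta_pos": [-0.0002, 0, 0.001], "rot": [0, 0, 0]}
    - {"delta_pos": [-0.0003, 0, 0.0015], "rot": [0, 0, 0]}
    - {"delta_pos": [-0.0003, 0, 0.0015], "rot": [0, 0, 0]}

```text
time_s: 11.43
ee_pos: [0.5748, 0.0485, 0.17]
eef_rot: [[0.972, -0.107, 0.207], [-0.105, -0.994, -0.022], [0.208, 0.0, -0.978]]
ft_force: [-2.5, -0.1, 5.7]
finger_gap: -0.002
grasp_force: 2.9
```

>>> play_rows:
  commands:
    - {"delta_pos": [-0.0001, 0, 0.0005], "rot": [0, 0, 0]}
    - {"delta_pos": [-0.0002, 0, 0.001], "rot": [0, 0, 0]}
    - {"delta_pos": [-0.0002, 0, 0.001], "rot": [0, 0, 0]}
    - {"delta_pos": [-0.0002, 0, 0.001], "rot": [0, 0, 0]}

```text
time_s: 11.77
ee_pos: [0.5749, 0.0485, 0.1697]
eef_rot: [[0.972, -0.107, 0.208], [-0.105, -0.994, -0.022], [0.209, -0.0, -0.978]]
ft_force: [-6.2, 0.9, 12.1]
finger_gap: 0.0
grasp_force: 6.1
```

```bash
python3 - <<'E'
from h import *
from workcell import *
c=get_calibration("wrist");p,d=capture("wrist");np.savez("w7.npz",p=p,d=d,**c)
w,_=world("w7.npz");print([(v,w[v,180].round(4).tolist()) for v in range(100,250,10)])
E
```

```text
[(100, [0.6379, 0.0711, 0.2328]), (110, [0.635, 0.0715, 0.2325]), (120, [0.6312, 0.071, 0.2358]), (130, [0.6282, 0.0713, 0.2362]), (140, [0.6248, 0.0711, 0.2382]), (150, [0.622, 0.0715, 0.2381]), (160, [0.6189, 0.0714, 0.2395]), (170, [0.616, 0.0715, 0.2406]), (180, [0.6132, 0.0719, 0.2405]), (190, [0.6103, 0.0716, 0.2427]), (200, [0.6075, 0.0773, 0.2245]), (210, [0.6041, 0.0777, 0.2245]), (220, [0.5992, 0.0856, 0.1996]), (230, [0.5952, 0.0857, 0.2011]), (240, [0.591, 0.0864, 0.2005])]
```

The plate reached its stop and the cover popped, with its front edge at about z 0.242. Now I'll withdraw up and towards the robot.

>>> play_rows:
  commands:
    - {"delta_pos": [0, 0, -0.006], "rot": [0, 0, 0]}
    - {"delta_pos": [0, 0, -0.016], "rot": [0, 0, 0]}
    - {"delta_pos": [-0.005, 0, -0.03], "rot": [0, 0, 0]}
    - {"delta_pos": [-0.015, 0, -0.05], "rot": [0, 0, 0]}
    - {"delta_pos": [-0.025, 0, -0.08], "rot": [0, 0, 0]}
    - {"delta_pos": [-0.03, 0, -0.11], "rot": [0, 0, 0]}
    - {"delta_pos": [-0.03, 0, -0.13], "rot": [0, 0, 0]}
    - {"delta_pos": [-0.03, 0, -0.13], "rot": [0, 0, 0]}

```text
time_s: 12.48
ee_pos: [0.5194, 0.0552, 0.2949]
eef_rot: [[0.971, -0.106, 0.213], [-0.104, -0.994, -0.019], [0.214, -0.004, -0.977]]
ft_force: [1.1, 0.7, 0.4]
finger_gap: -0.003
grasp_force: 0.0
```

>>> play_rows:
  commands:
    - {"delta_pos": [0, 0, 0], "rot": [0, 0, 0]}
    - {"delta_pos": [0, 0, 0], "rot": [0, 0, 0]}
    - {"delta_pos": [0, 0, 0], "rot": [0, 0, 0]}
    - {"delta_pos": [0, 0, 0], "rot": [0, 0, 0]}
    - {"delta_pos": [0, 0, 0], "rot": [0, 0, 0]}
    - {"delta_pos": [0, 0, 0], "rot": [0, 0, 0]}

```text
time_s: 12.98
ee_pos: [0.5185, 0.0543, 0.2889]
eef_rot: [[0.973, -0.107, 0.205], [-0.105, -0.994, -0.023], [0.207, 0.001, -0.978]]
ft_force: [-0.3, 0.0, -0.1]
finger_gap: 0.001
grasp_force: 0.0
```

```bash
python3 - <<'E'
from h import *
from workcell import *
print(read_state()["ft_force"])
c=get_calibration("side");p,d=capture("side");np.savez("s8.npz",p=p,d=d,**c);cv2.imwrite("pics/s8.png",p[:,:,::-1])
c=get_calibration("wrist");p,d=capture("wrist");np.savez("w8.npz",p=p,d=d,**c)
O=np.array([.6385,.0443]);x=np.array([.9939,-.1099]);y=np.array([.1099,.9939])
w,_=world("w8.npz");X=(w[...,:2]-O)@x;Y=(w[...,:2]-O)@y
for a in(-.07,-.03,0,.03,.06):
    m=(abs(X-a)<.004)&(abs(Y+.003)<.015)&(w[...,2]>.16)
    print(a,m.sum(),np.median(w[...,2][m]).round(4))
E
```

```text
[-0.26816698  0.03871156 -0.08014598]
-0.07 317 0.1824
-0.03 830 0.2414
0 456 0.231
0.03 397 0.2224
0.06 0 nan
  return _methods._mean(a, axis=axis, dtype=dtype,
  ret = ret.dtype.type(ret / rcount)
```

View pics/s8.png

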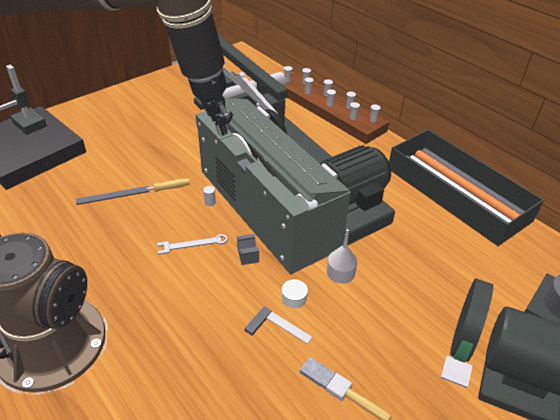

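The cover stands open at about 0.35 rad (front edge around (235,140) in the side view). The plate is back at 0.182, the loose items are where they were, and the hand is clear, so I'm handing in.

```bash
python3 -c "
from workcell import *
print(close_job())"
```

```text
the job is handed in; nothing more can be done
None
```

The job is handed in: the fingertip slid along the rail to the notch and pressed the catch, the cover popped up to about 0.35 rad, the plate sprang back, the loose things stayed put and the hand is clear; the reported TCP read about 30 mm off along the tool, so I took the grasp height for step 1 (about 0.222 m) from camera depth, and no verdict was returned.

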